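# Put the guest-soap kit away in the drawer

### The job

Put the guest-soap kit away in the open white drawer: stand each of the two glass beakers in the round holder that fits it, lay the closed squeeze bottle lengthwise in the narrow tray, and lay the grey soap mold, cavities up, lengthwise in the wide tray, everything flat on the bottom of its insert. Set the beakers down without dropping them or tipping them over. Leave the fluted drinking glass and the fluted shot glass, which are not part of the kit, where they stand.

Things in the scene. Friction and masses are not known exactly. Their poses are not given: they have to be found in the camera images.
- large_beaker: The larger laboratory beaker: straight-sided clear glass, rolled rim with a small pouring spout (at its +x), white graduation dashes and a white writing patch on the wall; 60 mm outside diameter, 80 mm high, wall 2 mm, about 75 g. Stands upright on the counter; origin: centre of its underside, z up.
- small_beaker: The smaller laboratory beaker, of the same make with spout, white graduation dashes and writing patch: 40 mm outside diameter, 55 mm high, wall 2 mm, about 35 g. Stands upright on the counter; origin: centre of its underside, z up.
- bottle: Flat off-white plastic squeeze bottle, closed white cap, lying flat on the counter: 130 mm long, body 46 mm wide and 32 mm thick, cap 25 mm across. About 120 g, weight centred 12 mm from the origin towards -x. Origin: middle of length and width, on its underside; x along its length (body from -65 to +32 mm, cap end at +65 mm), z up. Take it by the body, across the 46 mm.
- mold: Grey silicone guest-soap mold (thick-walled, keeps its shape), a bar with three round cavities of 39 mm in a row, open upwards: 140 mm long, 64 mm wide, 30 mm high, about 110 g, lying on the counter. Origin: centre of its underside; x along its length, z up.
- well_large: Place of the larger beaker. Grey drawer insert, 14 mm high, floor 4 mm thick, fixed in the drawer 12 mm above the counter; origin: centre of its underside; 88 x 88 mm, with a round pocket of 78 mm diameter in its centre. The two square inserts stand one behind the other at the drawer's right-hand (-y) end.
- well_small: Place of the smaller beaker. Grey drawer insert, 14 mm high, floor 4 mm thick, fixed in the drawer 12 mm above the counter; origin: centre of its underside; 88 x 88 mm, with a round pocket of 57 mm diameter in its centre. The drawer's side and back walls rise 36 mm above the counter, 3 to 5 mm outside the inserts.
- tray_narrow: Place of the bottle. Grey drawer insert, 14 mm high, floor 4 mm thick, fixed in the drawer 12 mm above the counter; origin: centre of its underside; 178 mm (its x, the drawer's depth) x 88 mm (its y), with a rectangular pocket of 156 x 60 mm in its centre, too narrow for the mold. The drawer front (robot side) rises 102 mm, 93 mm before the tray's middle.
- tray_wide: Place of the mold. Grey drawer insert, 14 mm high, floor 4 mm thick, fixed in the drawer 12 mm above the counter; origin: centre of its underside; 178 mm (its x, the drawer's depth) x 88 mm (its y), with a rectangular pocket of 166 x 82 mm in its centre. The cabinet behind the drawer, 128 mm high, begins 135 mm beyond the tray's middle.
- tumbler: Drinking glass that does not belong to the kit: clear glass, tapered (52 mm foot, 68 mm mouth), 98 mm high, with a thick base and vertical flutes, no spout and no white marks; stands on the counter. Origin: centre of its underside.
- shot_glass: Shot glass that does not belong to the kit: clear glass, tapered (34 mm foot, 45 mm mouth), 56 mm high, with a thick base and vertical flutes, no spout and no white marks; stands on the counter. Origin: centre of its underside.

How it is judged (in metres and radians):
At the end, for the whole second after the job is handed in: Beakers upright in their own round pockets (14 mm), bottle flat in the narrow tray (18 mm along, 12 mm across) and mold flat, cavities up, in the wide one (18, 14 mm), both within 0.25 rad of lengthwise; all on the pocket floor, at rest, released; tumbler and shot glass within 30 mm of their start (horizontal distance between large_beaker and well_large below 0.014 m and z of large_beaker in the frame of well_large between 0 and 0.009 m and angle between each of large_beaker, small_beaker, bottle, mold's own z axis and vertical below 0.12 rad and horizontal distance between small_beaker and well_small below 0.014 m and z of small_beaker in the frame of well_small between 0 and 0.009 m and x of bottle in the frame of tray_narrow between -0.018 and 0.018 m and y of bottle in the frame of tray_narrow between -0.012 and 0.012 m and z of bottle in the frame of tray_narrow between 0 and 0.009 m and angle between the x axis of bottle and the x axis of tray_narrow, either way round below 0.25 rad and x of mold in the frame of tray_wide between -0.018 and 0.018 m and y of mold in the frame of tray_wide between -0.014 and 0.014 m and z of mold in the frame of tray_wide between 0 and 0.009 m and angle between the x axis of mold and the x axis of tray_wide, either way round below 0.25 rad and linear speed of each of large_beaker, small_beaker, bottle, mold below 0.02 m/s and contact force between each of large_beaker, small_beaker, bottle, mold and the fingers below 0.1 N and distance of each of tumbler, shot_glass from where it was at the start of the episode below 0.03 m); the robot touches nothing.
It fails at once if the drinking glass is moved more than 30 mm from where it stood (distance of tumbler from where it was at the start of the episode above 0.03 m).
It fails at once if the shot glass is moved more than 30 mm from where it stood (distance of shot_glass from where it was at the start of the episode above 0.03 m).
It fails at once if a beaker is tipped more than about 45 degrees (angle between any of large_beaker, small_beaker's own z axis and vertical above 0.8 rad).
It fails at once if a beaker is dropped or thrown: faster than 0.7 m/s with no finger on it, a fall of about 25 mm ((linear speed of large_beaker above 0.7 m/s and contact force between large_beaker and the fingers below 0.05 N) or (linear speed of small_beaker above 0.7 m/s and contact force between small_beaker and the fingers below 0.05 N)).
It also fails if it takes over 118 s, if anything falls off the work surface, if the arm or the gripper's body presses on something with over 40 N, if the wrist force passes 120 N, or if a joint passes its speed limit or range.

### The arm

A 6-joint arm with a two-finger parallel gripper is mounted at the origin on the work surface. World frame = base frame: x ahead of the robot, y to its left, z up, the work surface at z = 0. Lengths are in mm, angles in rad, forces in N, time in s.
With the tool pointing down it reaches from about 400 to 825 mm from the base axis. Payload 7 kg.
Tool frame: the origin (TCP) lies at the very end of the fingers, on their centre line; the grasp point (between the pads) lies 19 mm behind it; z points along the fingers, y is the direction in which the jaws open and shut (so a half turn about z gives the same grasp; the last joint's range is limited). The gripper opens to 85 mm and grips with 20 to 120 N. Pads are 22 mm wide; open, the fingers measure 114 mm over their backs; the gripper's body (76 mm by 85 mm) begins 54 mm behind the grasp point. The pads swing forward as they close: fully open they stand 13 mm farther back than shut.
Start: joints at [1.593, 0.359, 0.012, 0, -1.224, -0.288], TCP at [177.32, 651.27, 231.302] pointing down, gripper open.
Joint ranges: [-3.07, 3.07], [-1.43, 2.12], [-1.02, 1.25], [-3.03, 1.67], [-3.05, -0], [-3.03, 3.03]. Speed limits (rad/s): [2.39, 2.39, 3.01, 3.14, 3.14, 3.14].

### API

Orientations are given as a unit quaternion [x, y, z, w].
In Python, from plant import env gives the robot as it stands.
- The arm moves only by the tool drive_tool, never from a script. Its argument "series" is one flat list of numbers, 7 for each row, row after row: the closure, from -1 (fully open) to 1 (shut), then the shift along the tool's x, y, z in cm, then the turn, a rotation vector about the tool's x, y, z in rad. A call has 1 to 12 rows; each row is the pose to reach, as a shift and turn from the pose measured when the call began, along the tool's axes at that moment; what a row does not reach only later rows make up. A row lasts 1/12 s, in which the tool goes at most 41.7 mm and 7.16 degrees, less where a joint would pass 70% of its speed; a pose out of reach is approached as far as the arm can. A call with a gripper value outside its range is refused whole. The fingers move at their own pace and stop on an object; "newtons" is the grip in N (left out, the last holds). Time passes only in rows, so rows that repeat a pose let the fingers close. It gives the time, the measured TCP pose, the force and the opening at its end, in the units of the state.
- env.read_state(): the state, without advancing time (a new reading comes with each control period).
- env.camera(name): name is "side" or "top"; returns a dict with "pixels" (384x512x3 uint8, red, green, blue), "depth" (384x512 float32, mm along the optical axis (not along the pixel's ray), 0 where there is no reading), "fov_y" (degrees; the focal length in pixels is half the picture's height over the tangent of half this angle, whatever the lens; pixels are square), "cx", "cy" (the principal point, pixels), "cam_to_world" (4x4, takes a point from camera to world coordinates). Camera axes: x right, y up, looking along -z (the intrinsics and any distortion apply to the point x, -y, -z); pixel columns grow to the right and rows downward; lengths in mm; the calibration is good to about 2 mm. A picture is of the moment at which its call begins.
- env.finish_job(): hands the job in, once; it reports no verdict.
Trained networks look in the newest picture that a camera, given by its name, has taken for a name from the list of things; names that differ only in an ending like _2 or _b are one class to them, and where a whole thing is asked for, a point or a joint stands for the part that bears it (a point fixed in the world has none). Each returns a list of dicts, best first, with "confidence" (0 to 1); they miss things now and then, are a little off and sometimes report something else, mostly with a low value. They report only what shows in the picture. A call takes as long as a camera call.
- env.recognise(camera, target): "bbox" ([left, top, right, bottom] in pixels, round what is visible of it).
The state is a dict: "t": time; "joint_pos": joint angles; "qvel": joint speeds; "joint_torque": joint torques, N m; "position": TCP position; "tool_rot": TCP orientation; "wrist_force": force on the tool from outside, world axes, zero at the start; "ft_torque": the same for the moment, N m; "finger_gap": finger opening in mm.
Only numpy, scipy, OpenCV 4.12 (cv2) and the standard library are available. Lean on these libraries where they do the work, as an engineer would, in place of code of your own. Each camera call takes 0.05 s, during which the arm holds its last target.

## Working session

There is one attempt and no reset: what is moved stays moved. The work goes in short steps, Python scripts to look and compute and a tool call to move; the robot and the scene stay as the last step left them, time stands still between calls to the robot, and variables do not carry over. Pictures are saved under pics/ and viewed, and the job is handed in when it is done.

Besides the shell and the picture viewer there is one more tool, called after ">>>" as a command line: name --argument value ..., lists and objects as JSON in quotes. drive_tool: Moves the arm, as the interface text tells. Its arguments: {"type":"object","properties":{"series":{"type":"array","items":{"type":"number"}},"newtons":{"type":"number"}},"required":["series"]}

```bash
ls; mkdir -p pics; cat > h.py <<'E'
import numpy as np, cv2
from plant import env
from scipy.spatial.transform import Rotation as R
def cloud(c):
    d=c["depth"]; H,W=d.shape; f=H/2/np.tan(np.radians(c["fov_y"])/2)
    u,v=np.meshgrid(np.arange(W),np.arange(H))
    P=np.stack([(u-c["cx"])/f*d,-(v-c["cy"])/f*d,-d,np.ones_like(d)],-1)
    P=P@np.array(c["cam_to_world"]).T
    return P[...,:3],d>0
def ray(c,u,v,z):
    H=384; f=H/2/np.tan(np.radians(c["fov_y"])/2); M=np.array(c["cam_to_world"])
    D=M[:3,:3]@np.array([(u-c["cx"])/f,-(v-c["cy"])/f,-1]); o=M[:3,3]
    return o+D*(z-o[2])/D[2]
def proj(c,p):
    H=384; f=H/2/np.tan(np.radians(c["fov_y"])/2); M=np.linalg.inv(np.array(c["cam_to_world"]))
    q=M[:3,:3]@np.array(p)+M[:3,3]
    return c["cx"]+f*q[0]/-q[2], c["cy"]-f*q[1]/-q[2]
E
python3 - <<'E'
from h import *
s=env.read_state();print(s)
for n in ["side","top"]:
    c=env.camera(n); print(n,{k:v for k,v in c.items() if k not in("pixels","depth")})
    cv2.imwrite(f"pics/{n}0.png",c["pixels"][...,::-1])
    np.save(f"{n}0.npy",c,allow_pickle=True)
    for t in ["large_beaker","small_beaker","bottle","mold","well_large","well_small","tray_narrow","tray_wide","tumbler","shot_glass"]:
        print(t,[(np.round(r["bbox"]).tolist(),round(r["confidence"],2)) for r in env.recognise(n,t)][:3])
E
```

```text
pics
{'t': 0.0, 'joint_pos': array([ 1.59313127e+00,  3.59400743e-01,  1.11080009e-02, -3.57138283e-04,
       -1.22412647e+00, -2.88121018e-01]), 'qvel': array([-0.0001515 , -0.00049926,  0.00042344, -0.00148024, -0.0013086 ,
        0.00058696]), 'joint_torque': array([-8.93639444e-04, -5.83321559e+01,  2.93416107e+01,  6.93629399e+00,
       -5.94567027e-03,  1.08376403e-05]), 'position': array([177.18341784, 650.84488003, 230.37486061]), 'tool_rot': array([ 9.91174309e-01, -1.32562449e-01, -4.04245901e-05,  8.27643658e-04]), 'wrist_force': array([-0.33625131,  0.73324489, -0.30806932]), 'ft_torque': array([ 0.02522674, -0.0229204 ,  0.08081382]), 'finger_gap': 85.66023912264127}
side {'fov_y': 52.33064289452156, 'cx': 252.70143633512282, 'cy': 190.12144262046237, 'cam_to_world': array([[ 7.75519217e-01,  4.49468152e-01, -4.43337708e-01,
        -3.69892983e+01],
       [-6.31109735e-01,  5.33647527e-01, -5.62957210e-01,
        -6.90546400e+02],
       [-1.64452656e-02,  7.16378878e-01,  6.97517638e-01,
         9.31996140e+02],
       [ 0.00000000e+00,  0.00000000e+00,  0.000000
[... 945 characters left out ...]
e-02,  9.96662818e-01,
         1.25067748e+03],
       [ 0.00000000e+00,  0.00000000e+00,  0.00000000e+00,
         1.00000000e+00]])}
large_beaker [([337.0, 223.0, 367.0, 248.0], 0.8), ([390.0, 202.0, 414.0, 225.0], 0.29)]
small_beaker [([98.0, 220.0, 117.0, 232.0], 0.63)]
bottle [([360.0, 133.0, 380.0, 180.0], 0.89), ([392.0, 206.0, 414.0, 224.0], 0.45)]
mold [([125.0, 134.0, 158.0, 188.0], 0.74)]
well_large [([274.0, 163.0, 308.0, 193.0], 0.77)]
well_small [([272.0, 127.0, 306.0, 162.0], 0.73)]
tray_narrow [([242.0, 129.0, 274.0, 196.0], 0.94)]
tray_wide [([210.0, 130.0, 241.0, 193.0], 0.69)]
tumbler [([138.0, 234.0, 167.0, 260.0], 0.97)]
shot_glass [([389.0, 203.0, 416.0, 225.0], 0.75)]
```

```bash
python3 - <<'E'
from h import *
for n,(x0,x1,y0,y1) in dict(side=(120,390,100,330),top=(70,450,90,290)).items():
    c=np.load(f"{n}0.npy",allow_pickle=True).item()
    im=c["pixels"][y0:y1,x0:x1,::-1]; k=2 if n=="top" else 2.5
    im=cv2.resize(im,None,fx=k,fy=k,interpolation=cv2.INTER_CUBIC); cv2.imwrite(f"pics/{n}0z.png",im)
E
```

```text
(no output)
```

View pics/top0.png

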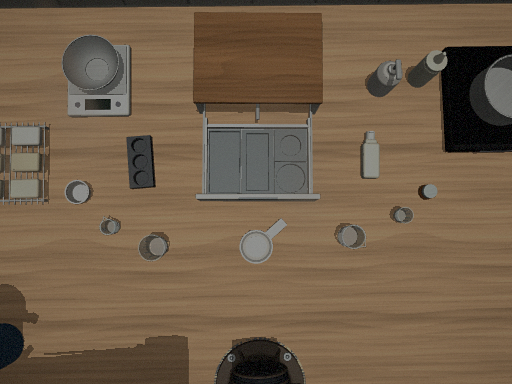

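View pics/top0z.png

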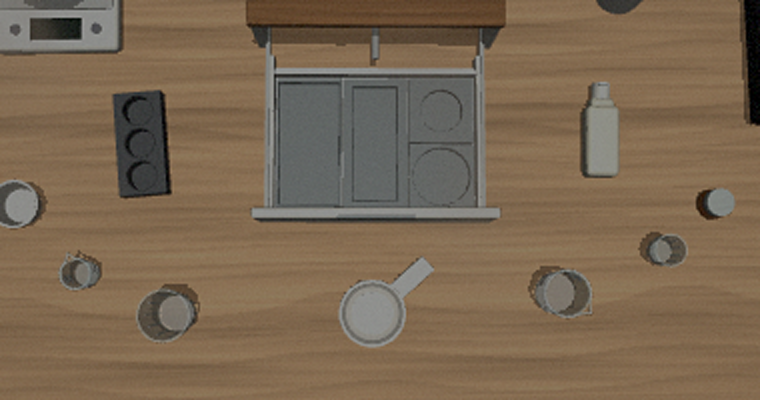

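View pics/side0z.png

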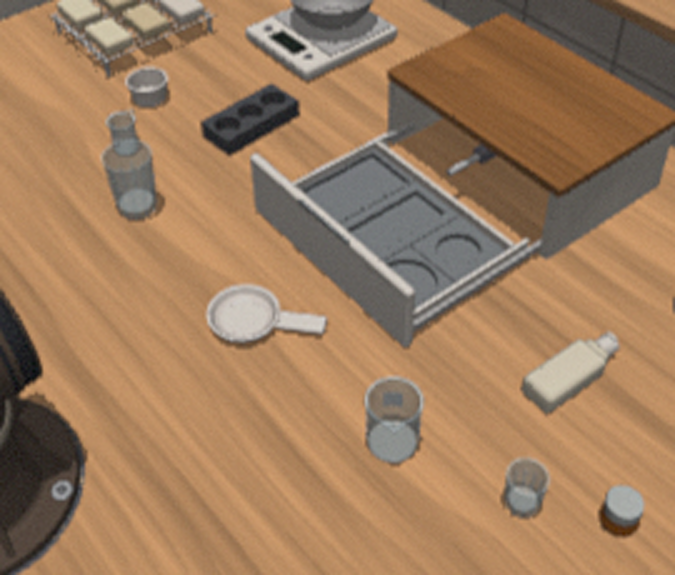

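The top view shows the large beaker at about (350,236), with its spout at the lower right. The small beaker is at (110,226) with its spout to the left, the tumbler at (152,247) and the shot glass at (403,214). The mold is at (141,161), the bottle at (371,155), and the drawer covers about (200–315,125–195). Next I measure positions.

```bash
python3 - <<'E'
from h import *
ct=np.load("top0.npy",allow_pickle=True).item(); cs=np.load("side0.npy",allow_pickle=True).item()
P,ok=cloud(ct)
Q,ok2=cloud(cs)
z=P[...,2]
print("table z",np.median(z[ok&(abs(z)<20)]), (~ok).sum())
# solid things via top cloud
def rect(name,box,zlo,zhi,C=P,o=ok):
    l,t,r,b=box; m=np.zeros(o.shape,bool); m[t:b,l:r]=1; m&=o&(C[...,2]>zlo)&(C[...,2]<zhi)
    p=C[m]; r=cv2.minAreaRect(p[:,:2].astype(np.float32)); print(name,len(p),np.round(r[0],1),np.round(r[1],1),round(r[2],1),"z",np.round(np.percentile(p[:,2],[5,50,95]),1), "med",np.median(p,0).round(1))
for C,o,bx in [(P,ok,dict(mold=(120,128,162,194),bottle=(355,127,385,184),lb=(330,218,372,252),sb=(95,212,122,237),sg=(385,200,420,228),tu=(134,230,171,264))),
            (Q,ok2,dict(mold=(190,128,244,164),bottle=(322,228,375,270),lb=(258,245,295,290),sb=(158,142,180,160),sg=(318,278,348,312),tu=(158,158,188,192)))]:
    for k,b in bx.items():
        rect(k,b,15,120,C,o)
# drawer profile
for v in (140,160,180): 
    print(v,[ (P[v,u].round(0).tolist()) for u in range(200,320,4)])
E
```

```text
table z 0.39680554690789904 786
mold 872 [599.1 310.8] [141.6  65.8] 3.9 z [19.  28.9 33. ] med [598.2 312.8  28.9]
bottle 749 [ 608.3 -316.7] [ 46.6 129.9] 87.8 z [21.8 30.7 35.7] med [ 599.6 -314.7   30.7]
lb 334 [ 388.  -249.8] [61.3 61.5] 89.1 z [20.7 65.9 83.9] med [ 385.1 -262.7   65.9]
sb 193 [423.9 387.8] [44.2 42.2] 65.3 z [18.7 50.5 58.3] med [424.8 394.7  50.5]
sg 209 [ 441.1 -393.2] [42.8 42.3] 43.4 z [16.4 41.8 58. ] med [ 440.7 -401.5   41.8]
tu 490 [367.8 265.2] [65.1 65.9] 0.3 z [16.  63.7 99.4] med [367.4 279.4  63.7]
mold 430 [578.  294.5] [318.5 133.1] 40.1 z [15.9 25.9 30.8] med [594.7 309.8  25.9]
bottle 571 [ 608.2 -317.2] [ 46.1 131.6] 87.0 z [19.4 29.1 32.7] med [ 593.7 -319.8   29.1]
lb 603 [ 387.4 -249.4] [63.2 62.1] 12.0 z [19.2 52.3 79.7] med [ 387.8 -247.7   52.3]
sb 175 [399.7 340.4] [153.6  53.7] 70.5 z [30.2 50.  95.7] med [413.7 376.2  50. ]
sg 296 [ 441.  -392.7] [43.1 43.6] 15.0 z [18.7 40.7 55.2] med [ 443.6 -391.8   40.7]
tu 480 [367.8 265.2] [66.5 67.2] 9.9 z [23.1 69.1 95.1] med [364.9 249.8  69.1]
140 [[659.0, 151.0, 1.0], [654.0, 137.0, 25.0],
[... 1230 characters left out ...]
.0, -156.0, 25.0], [598.0, -171.0, 0.0]]
180 [[548.0, 152.0, -2.0], [545.0, 138.0, 28.0], [545.0, 127.0, 24.0], [546.0, 117.0, 16.0], [546.0, 106.0, 14.0], [545.0, 95.0, 18.0], [545.0, 85.0, 13.0], [545.0, 74.0, 17.0], [545.0, 63.0, 16.0], [545.0, 52.0, 15.0], [543.0, 41.0, 24.0], [543.0, 30.0, 24.0], [544.0, 19.0, 17.0], [544.0, 8.0, 18.0], [544.0, -3.0, 16.0], [544.0, -14.0, 15.0], [543.0, -25.0, 15.0], [542.0, -35.0, 22.0], [542.0, -46.0, 27.0], [542.0, -57.0, 25.0], [542.0, -68.0, 17.0], [543.0, -79.0, 13.0], [542.0, -90.0, 18.0], [542.0, -101.0, 14.0], [542.0, -112.0, 17.0], [541.0, -123.0, 19.0], [542.0, -134.0, 13.0], [540.0, -143.0, 33.0], [540.0, -155.0, 25.0], [542.0, -169.0, 3.0]]
```

```bash
python3 - <<'E'
from h import *
ct=np.load("top0.npy",allow_pickle=True).item()
P,ok=cloud(ct); x,y,z=P[...,0],P[...,1],P[...,2]
zb=cv2.medianBlur(z.astype(np.float32),3)
reg=ok&(x>505)&(x<690)&(y>-150)&(y<135)
fl=(reg&(zb>8)&(zb<20.8)).astype(np.uint8)
n,l,st,ce=cv2.connectedComponentsWithStats(fl,connectivity=4)
for i in range(1,n):
    if st[i,4]<80: continue
    m=l==i; p=P[m]; 
    r=cv2.minAreaRect(p[:,:2].astype(np.float32)); print(st[i],r, "z",np.median(p[:,2]).round(1),"centroid",p[:,:2].mean(0).round(1), "area",(np.pi/4*0+len(p)*2.74**2))
# drawer front
m=ok&(x>470)&(x<520)&(y>-170)&(y<160)&(z>85); print("front",cv2.minAreaRect(P[m][:,:2].astype(np.float32)), np.median(z[m]))
# per-column: x range of front vs y
m=ok&(x>670)&(x<770)&(y>-170)&(y<160)&(z>110); print("cab",P[m].min(0),P[m].max(0),cv2.minAreaRect(P[m][:,:2].astype(np.float32)))
# pan and others
for nm,(a,b,c,d) in dict(pan=(330,460,-60,60),).items():
    m=ok&(x>a)&(x<b)&(y>c)&(y<d)&(z>8); print(nm,P[m].min(0),P[m].max(0))
E
```

```text
[ 208  132   33   60 1859] ((596.038818359375, 83.224853515625), (86.76986694335938, 165.1435089111328), 89.07205200195312) z 16.0 centroid [596.1  82.7] area 13956.628400000001
[ 247  133   22   57 1229] ((595.7074584960938, -7.947132110595703), (57.92918014526367, 154.42823791503906), 89.06549072265625) z 16.1 centroid [594.8  -7.7] area 9226.840400000001
[280 136  21  20 323] ((638.06689453125, -97.669921875), (55.59256362915039, 52.92067337036133), 33.943363189697266) z 16.3 centroid [638.3 -98.1] area 2424.9548000000004
[277 164  28  28 620] ((548.857666015625, -97.28020477294922), (74.6378402709961, 74.35856628417969), 88.41214752197266) z 16.3 centroid [547.9 -96.8] area 4654.712
front ((492.9581298828125, -4.8387603759765625), (317.96429443359375, 12.57227611541748), 89.0113754272461) 101.05040566914533
cab [ 725.49757942 -169.90117774  113.21475292] [769.97717107 154.62567143 134.96179781] ((748.03125, -7.6351318359375), (324.52435302734375, 44.30238342285156), 89.83243560791016)
pan [330.08511943 -59.926083     8.06593087] [430.89528115  43.78576454  22.25744997]
```

```bash
cat >> h.py <<'E'
def go(x,y,z,yaw):
    """print shift(cm)/turn from present pose to target TCP pose (tool down, yaw deg of tool x)"""
    s=env.read_state(); Rn=R.from_quat(s["tool_rot"]); p=np.array(s["position"])
    Rt=R.from_euler("z",yaw,degrees=True)*R.from_euler("x",180,degrees=True)
    d=Rn.inv().apply(np.array([x,y,z])-p)/10; w=(Rn.inv()*Rt).as_rotvec()
    print("t",round(s["t"],2),"pos",p.round(1),"yaw",np.degrees(np.arctan2(*Rn.as_matrix()[[1,0],0])).round(1),"gap",round(s["finger_gap"],1),"F",np.round(s["wrist_force"],1))
    print("shift",d.round(2),"turn",w.round(3),"rows>=",max(np.linalg.norm(d)/4.17,np.degrees(np.linalg.norm(w))/7.16).round(1))
E
python3 - <<'E'
from h import *
ct=np.load("top0.npy",allow_pickle=True).item()
a=ct["pixels"][205:250,90:135,::-1]; b=ct["pixels"][215:260,327:372,::-1]
cv2.imwrite("pics/bk.png",cv2.resize(np.hstack([a,b]),None,fx=8,fy=8,interpolation=cv2.INTER_CUBIC))
go(424,388,150,40)
E
```

```text
t 1.1 pos [177.3 651.3 231.3] yaw -15.2 gap 85.4 F [0.9 0.3 0.2]
shift [30.72 18.92  8.13] turn [ 0.    -0.    -0.964] rows>= 8.9
```

View pics/bk.png

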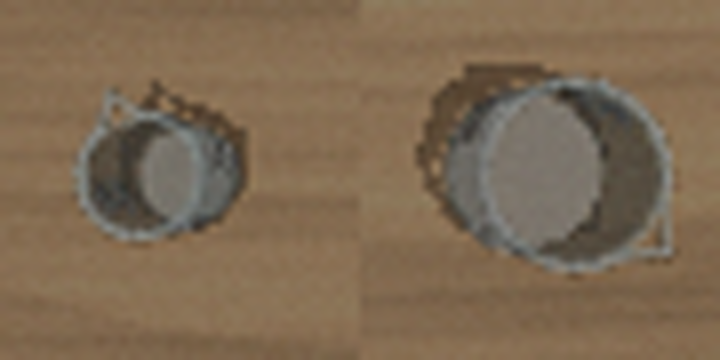

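The zoom shows the small beaker's rim centred at top-view pixel (107.5,226.9), with the spout at about +20° in world yaw. The large rim is centred at (353.9,236.6), with the spout at about -130°.

```bash
python3 - <<'E'
from h import *
ct=np.load("top0.npy",allow_pickle=True).item()
print(ray(ct,107.3,226.5,55),ray(ct,353.6,236.2,80))
P,ok=cloud(ct);x,y,z=P[...,0],P[...,1],P[...,2]
for nm,c0,zr,r in (("s",(424,388),(47,62),19),("l",(388,-250),(72,88),29),("t",(368,265),(90,106),33)):
    m=ok&(np.hypot(x-c0[0],y-c0[1])<45)&(z>zr[0])&(z<zr[1]); p=P[m][:,:2]
    from scipy.optimize import least_squares
    s=least_squares(lambda q:np.hypot(p[:,0]-q[0],p[:,1]-q[1])-q[2],[*c0,r],loss="soft_l1",f_scale=1.)
    print(nm,len(p),s.x.round(1))
E
```

```text
[423.7973605  388.14530348  55.        ] [ 387.47373332 -250.14618053   80.        ]
s 106 [424.2 388.1  19.3]
l 156 [ 386.9 -248.9   29.2]
t 124 [369.1 264.8  31.8]
```

>>> drive_tool --series '[-1,3.1,1.9,0.8,0,0,-0.08,-1,6.2,3.8,1.6,0,0,-0.16,-1,9.3,5.7,2.4,0,0,-0.24,-1,12.4,7.6,3.2,0,0,-0.32,-1,15.5,9.5,4.0,0,0,-0.4,-1,18.6,11.4,4.9,0,0,-0.48,-1,21.7,13.3,5.7,0,0,-0.56,-1,24.8,15.2,6.5,0,0,-0.62,-1,27.9,17.1,7.3,0,0,-0.62,-1,30.7,18.9,8.1,0,0,-0.62,-1,30.7,18.9,8.1,0,0,-0.62,-1,30.7,18.9,8.1,0,0,-0.62]' --newtons 25

```text
t: 2.1
position: [424.8, 386.7, 149.9]
tool_rot: [0.985, 0.175, -0.0, 0.0]
wrist_force: [-0.4, 0.1, 1.2]
finger_gap: 85.1
```

>>> drive_tool --series '[-1,0,-0.15,2.5,0,0,0,-1,0,-0.15,5,0,0,0,-1,0,-0.15,7.5,0,0,0,-1,0,-0.15,9.5,0,0,0,-1,0,-0.15,11,0,0,0,-1,0,-0.15,12,0,0,0,-1,0,-0.15,12.7,0,0,0,-1,0,-0.15,13,0,0,0,-1,0,-0.15,13,0,0,0,0,0,-0.15,13,0,0,0,0,0,-0.15,13,0,0,0,0,0,-0.15,13,0,0,0]'

```text
t: 3.1
position: [424.6, 388.5, 20.8]
tool_rot: [0.985, 0.175, 0.0, -0.0]
wrist_force: [0.1, -0.7, 0.1]
finger_gap: 51.7
```

>>> drive_tool --series '[0.3,0,0,0,0,0,0,0.3,0,0,0,0,0,0,0.5,0,0,0,0,0,0,0.5,0,0,0,0,0,0,0.5,0,0,0,0,0,0,0.5,0,0,0,0,0,0]'

```text
t: 3.6
position: [424.9, 388.8, 21.3]
tool_rot: [0.985, 0.175, 0.001, -0.001]
wrist_force: [-0.4, 0.4, 4.9]
finger_gap: 39.7
```

>>> drive_tool --series '[0.5,0,0,-0.3,0,0,0,0.5,0,0,-1,0,0,0,0.5,0,0,-2,0,0,0,0.5,0,0,-3.5,0,0,0,0.5,0,0,-5.5,0,0,0,0.5,0,0,-8,0,0,0,0.5,0,0,-10.5,0,0,0,0.5,0,0,-13,0,0,0,0.5,0,0,-14.3,0,0,0,0.5,0,0,-15,0,0,0,0.5,0,0,-15,0,0,0]'

```text
t: 4.52
position: [425.1, 389.3, 173.6]
tool_rot: [0.985, 0.175, 0.002, -0.002]
wrist_force: [0.5, 0.1, -0.4]
finger_gap: 39.5
```

```bash
python3 - <<'E'
from h import *
go(638,-98,170,0)
c=env.camera("side"); cv2.imwrite("pics/s1.png",cv2.resize(c["pixels"][60:260,100:360,::-1],None,fx=3,fy=3))
E
```

```text
t 4.52 pos [425.1 389.3 173.6] yaw 20.1 gap 39.5 F [ 0.5  0.1 -0.4]
shift [ 3.21 53.08  0.21] turn [-0.004 -0.003  0.352] rows>= 12.8
```

View pics/s1.png

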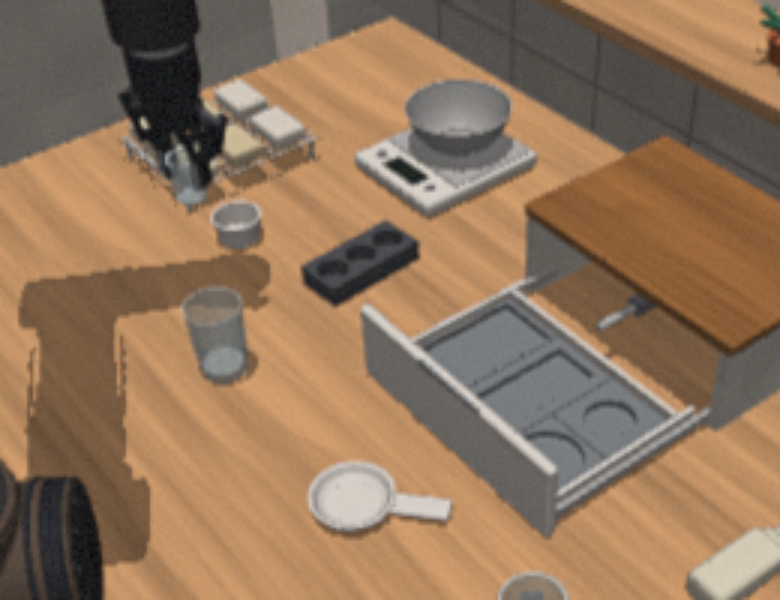

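The small beaker is held upright in the fingers at about (185,175) of the crop, and the tumbler hasn't moved. I carry it to the small well.

>>> drive_tool --series '[0.5,0.1,1,0,0,0,0,0.5,0.2,3,0,0,0,0,0.5,0.4,6,0,0,0,0.05,0.5,0.6,10,0,0,0,0.1,0.5,0.8,14,0,0,0,0.15,0.5,1.1,18,0,0,0,0.2,0.5,1.3,22,0,0,0,0.25,0.5,1.6,26,0,0,0,0.3,0.5,1.8,30,0,0,0,0.35,0.5,2.1,34,0.1,0,0,0.35,0.5,2.3,38,0.1,0,0,0.35,0.5,2.6,42,0.2,0,0,0.35]'

```text
t: 5.57
position: [593.0, 0.7, 167.8]
tool_rot: [1.0, 0.001, -0.0, -0.001]
wrist_force: [1.4, 1.9, -0.6]
finger_gap: 39.5
```

```bash
python3 - <<'E'
from h import *
go(638,-98,100,0)
E
```

```text
t 5.57 pos [593.    0.7 167.8] yaw 0.1 gap 39.5 F [ 1.4  1.9 -0.6]
shift [4.49 9.88 6.75] turn [-0.002  0.001  0.001] rows>= 3.1
```

>>> drive_tool --series '[0.5,1.3,3,0,0,0,0,0.5,2.6,6,0,0,0,0,0.5,3.7,8.4,1,0,0,0,0.5,4.3,9.4,2.5,0,0,0,0.5,4.5,9.9,4.5,0,0,0,0.5,4.5,9.9,6.5,0,0,0,0.5,4.5,9.9,8.5,0,0,0,0.5,4.5,9.9,10.2,0,0,0,0.5,4.5,9.9,11,0,0,0,0.5,4.5,9.9,11,0,0,0,0.5,4.5,9.9,11,0,0,0]'

```text
t: 6.48
position: [637.5, -98.1, 56.8]
tool_rot: [1.0, 0.001, -0.001, -0.001]
wrist_force: [0.6, -0.1, 0.5]
finger_gap: 39.5
```

```bash
python3 - <<'E'
from h import *
go(638,-98,37.5,0)
E
```

```text
t 6.48 pos [637.5 -98.1  56.8] yaw 0.1 gap 39.5 F [ 0.6 -0.1  0.5]
shift [ 0.05 -0.    1.93] turn [-0.002  0.003  0.001] rows>= 0.5
```

>>> drive_tool --series '[0.5,0,0,0.6,0,0,0,0.5,0,0,1.1,0,0,0,0.5,0,0,1.5,0,0,0,0.5,0,0,1.7,0,0,0,0.5,0,0,1.85,0,0,0,0.5,0,0,1.9,0,0,0,0.5,0,0,1.9,0,0,0]'

```text
t: 7.07
position: [637.5, -98.0, 37.8]
tool_rot: [1.0, 0.001, -0.001, -0.001]
wrist_force: [0.4, -0.2, -0.1]
finger_gap: 39.7
```

>>> drive_tool --series '[0.5,0,0,0.05,0,0,0,0.5,0,0,0.1,0,0,0,0.5,0,0,0.1,0,0,0]'

```text
t: 7.32
position: [637.8, -98.1, 37.5]
tool_rot: [1.0, 0.001, -0.001, -0.001]
wrist_force: [-1.3, 0.7, 3.4]
finger_gap: 39.7
```

>>> drive_tool --series '[0.0,0,0,0,0,0,0,-0.1,0,0,0,0,0,0,-0.3,0,0,0,0,0,0,-0.3,0,0,0,0,0,0,-0.3,0,0,0,0,0,0]'

```text
t: 7.73
position: [637.8, -98.0, 37.3]
tool_rot: [1.0, 0.001, -0.001, -0.001]
wrist_force: [-0.7, -0.5, -0.9]
finger_gap: 55.9
```

>>> drive_tool --series '[-0.3,0,0,-0.8,0,0,0,-0.3,0,0,-2.5,0,0,0,-0.3,0,0,-5,0,0,0,-0.3,0,0,-8.5,0,0,0,-0.3,0,0,-12,0,0,0,-0.3,0,0,-15,0,0,0,-1,0,0,-16,0,0,0,-1,0,0,-16,0,0,0]'

```text
t: 8.4
position: [639.9, -98.4, 202.0]
tool_rot: [1.0, 0.001, 0.002, -0.001]
wrist_force: [-0.2, 0.4, 0.0]
finger_gap: 77.5
```

```bash
python3 - <<'E'
from h import *
go(598.6,311,170,4)
c=env.camera("side"); cv2.imwrite("pics/s2.png",cv2.resize(c["pixels"][60:260,100:360,::-1],None,fx=3,fy=3))
E
```

```text
t 8.4 pos [639.9 -98.4 202. ] yaw 0.1 gap 77.5 F [-0.2  0.4  0. ]
shift [ -4.07 -40.94   3.26] turn [-0.002 -0.005 -0.068] rows>= 9.9
```

View pics/s2.png

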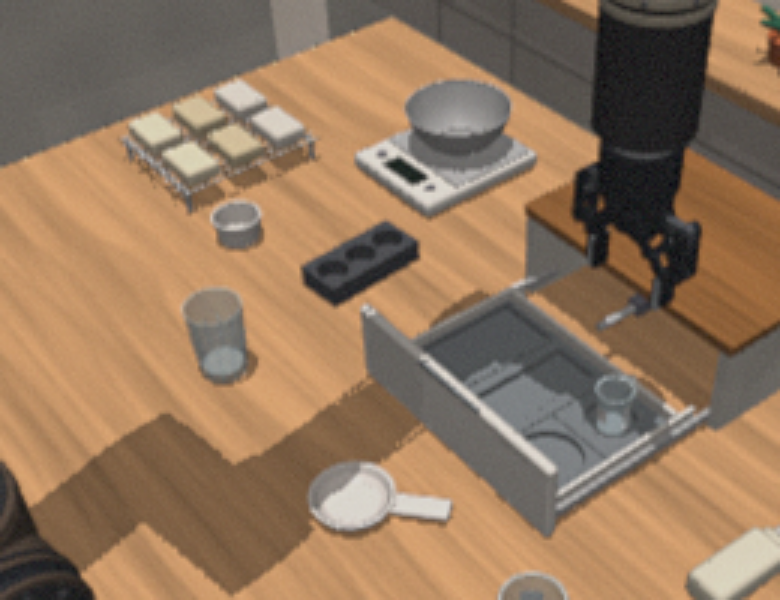

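The small beaker stands in its well at about (613,405) of the crop. Next is the mold.

>>> drive_tool --series '[-1,-0.4,-4,0.3,0,0,-0.01,-1,-0.8,-8,0.6,0,0,-0.02,-1,-1.2,-12,0.9,0,0,-0.03,-1,-1.6,-16,1.2,0,0,-0.04,-1,-2,-20,1.6,0,0,-0.05,-1,-2.4,-24,2,0,0,-0.06,-1,-2.8,-28,2.3,0,0,-0.07,-1,-3.2,-32,2.6,0,0,-0.07,-1,-3.6,-36,2.9,0,0,-0.07,-1,-4,-39.5,3.2,0,0,-0.07,-1,-4.1,-40.9,3.3,0,0,-0.07,-1,-4.1,-40.9,3.3,0,0,-0.07]'

```text
t: 9.45
position: [595.8, 313.6, 164.9]
tool_rot: [0.999, 0.037, -0.0, -0.0]
wrist_force: [0.2, -1.0, 0.1]
finger_gap: 85.5
```

```bash
python3 - <<'E'
from h import *
go(598.6,311,9,4)
E
```

```text
t 9.45 pos [595.8 313.6 164.9] yaw 4.3 gap 85.5 F [ 0.2 -1.   0.1]
shift [ 0.27  0.29 15.59] turn [-0.     0.001  0.005] rows>= 3.7
```

>>> drive_tool --series '[-1,0.3,0.3,3,0,0,0,-1,0.3,0.3,6.5,0,0,0,-1,0.3,0.3,9.5,0,0,0,-1,0.3,0.3,12,0,0,0,-1,0.3,0.3,13.8,0,0,0,-1,0.3,0.3,15,0,0,0,-1,0.3,0.3,15.6,0,0,0,-1,0.3,0.3,15.6,0,0,0,-0.3,0.3,0.3,15.6,0,0,0,-0.1,0.3,0.3,15.6,0,0,0,0.1,0.3,0.3,15.6,0,0,0,0.1,0.3,0.3,15.6,0,0,0]' --newtons 35

```text
t: 10.45
position: [599.7, 311.6, 10.6]
tool_rot: [0.999, 0.038, 0.001, -0.001]
wrist_force: [-0.5, 0.2, 5.1]
finger_gap: 63.1
```

>>> drive_tool --series '[0.1,0,0,0,0,0,0,0.1,0,0,0,0,0,0,0.1,0,0,-0.5,0,0,0,0.1,0,0,-1.5,0,0,0,0.1,0,0,-3.5,0,0,0,0.1,0,0,-6,0,0,0,0.1,0,0,-8.5,0,0,0,0.1,0,0,-11,0,0,0,0.1,0,0,-12.5,0,0,0,0.1,0,0,-13,0,0,0,0.1,0,0,-13,0,0,0]'

```text
t: 11.37
position: [600.2, 311.8, 142.9]
tool_rot: [0.999, 0.038, 0.002, -0.002]
wrist_force: [-0.6, -0.3, -1.6]
finger_gap: 63.1
```

```bash
python3 - <<'E'
from h import *
go(595.8,80,140,0)
c=env.camera("side"); cv2.imwrite("pics/s3.png",cv2.resize(c["pixels"][60:260,100:360,::-1],None,fx=3,fy=3))
E
```

```text
t 11.37 pos [600.2 311.8 142.9] yaw 4.3 gap 63.1 F [-0.6 -0.3 -1.6]
shift [-2.18 23.09  0.19] turn [-0.004 -0.004  0.075] rows>= 5.6
```

View pics/s3.png

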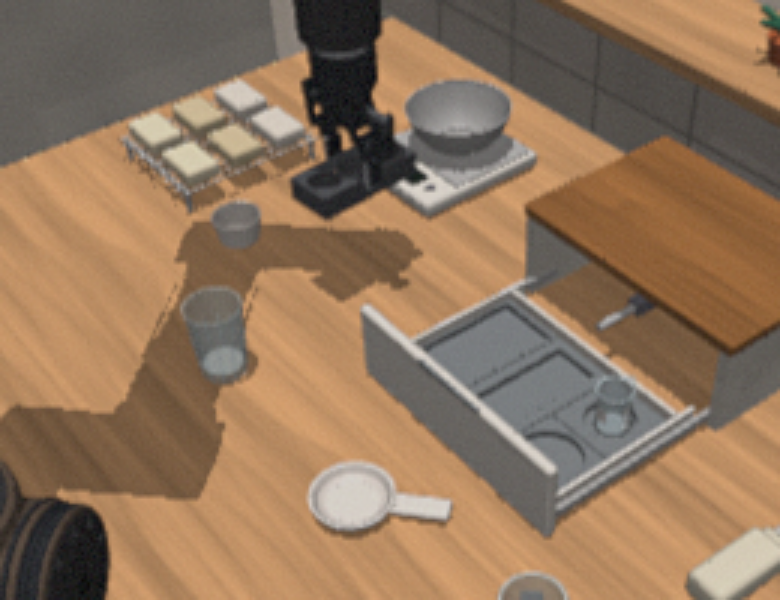

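The mold is held level at about (350,175) of the crop, cavities up. I move it over the wide tray.

>>> drive_tool --series '[0.1,-0.2,1.5,0,0,0,0.01,0.1,-0.4,4,0,0,0,0.02,0.1,-0.7,7,0,0,0,0.03,0.1,-1,10,0,0,0,0.04,0.1,-1.3,13,0,0,0,0.05,0.1,-1.6,16,0,0,0,0.06,0.1,-1.8,19,0,0,0,0.07,0.1,-2,21.5,0,0,0,0.08,0.1,-2.2,22.8,0,0,0,0.08,0.1,-2.2,23.1,0,0,0,0.08,0.1,-2.2,23.1,0,0,0,0.08]'

```text
t: 12.33
position: [594.3, 78.2, 139.4]
tool_rot: [1.0, -0.003, 0.0, -0.001]
wrist_force: [-0.8, -0.1, -1.2]
finger_gap: 63.1
```

```bash
python3 - <<'E'
from h import *
go(596,79.5,27,-0.5)
E
```

```text
t 12.33 pos [594.3  78.2 139.4] yaw -0.4 gap 63.1 F [-0.8 -0.1 -1.2]
shift [ 0.17 -0.1  11.24] turn [-0.002 -0.     0.002] rows>= 2.7
```

>>> drive_tool --series '[0.1,0.1,-0.1,1.5,0,0,0,0.1,0.2,-0.1,4,0,0,0,0.1,0.2,-0.1,6.5,0,0,0,0.1,0.2,-0.1,8,0,0,0,0.1,0.2,-0.1,9,0,0,0,0.1,0.2,-0.1,9.8,0,0,0,0.1,0.2,-0.1,10.4,0,0,0,0.1,0.2,-0.1,10.9,0,0,0,0.1,0.2,-0.1,11.2,0,0,0,0.1,0.2,-0.1,11.2,0,0,0]'

```text
t: 13.17
position: [596.3, 79.5, 27.3]
tool_rot: [1.0, -0.003, 0.0, -0.001]
wrist_force: [-0.3, 0.5, -0.5]
finger_gap: 63.2
```

```bash
python3 - <<'E'
from h import *
go(596,79.5,27,-0.5)
E
```

```text
t 13.17 pos [596.3  79.5  27.3] yaw -0.4 gap 63.2 F [-0.3  0.5 -0.5]
shift [-0.03  0.01  0.03] turn [-0.002 -0.     0.002] rows>= 0.0
```

>>> drive_tool --series '[0.1,0,0,0.05,0,0,0,0.1,0,0,0.1,0,0,0,0.1,0,0,0.1,0,0,0,-0.7,0,0,0.1,0,0,0,-0.7,0,0,0.1,0,0,0,-0.7,0,0,0.1,0,0,0,-0.7,0,0,0.1,0,0,0]'

```text
t: 13.75
position: [596.4, 79.6, 26.5]
tool_rot: [1.0, -0.003, 0.0, -0.001]
wrist_force: [0.7, 0.5, -0.4]
finger_gap: 72.3
```

>>> drive_tool --series '[-0.7,0,0,-0.5,0,0,0,-0.7,0,0,-2,0,0,0,-0.7,0,0,-4.5,0,0,0,-0.7,0,0,-8,0,0,0,-0.7,0,0,-11.5,0,0,0,-0.7,0,0,-14,0,0,0,-1,0,0,-15,0,0,0,-1,0,0,-15,0,0,0]'

```text
t: 14.42
position: [597.9, 79.7, 180.4]
tool_rot: [1.0, -0.003, 0.003, -0.002]
wrist_force: [-0.6, -0.5, 1.1]
finger_gap: 85.2
```

```bash
python3 - <<'E'
from h import *
go(596,-316.5,170,-2.5)
c=env.camera("side"); cv2.imwrite("pics/s4.png",cv2.resize(c["pixels"][60:260,100:360,::-1],None,fx=3,fy=3))
E
```

```text
t 14.42 pos [597.9  79.7 180.4] yaw -0.3 gap 85.2 F [-0.6 -0.5  1.1]
shift [ 0.04 39.62  0.86] turn [-0.005 -0.006  0.038] rows>= 9.5
```

View pics/s4.png

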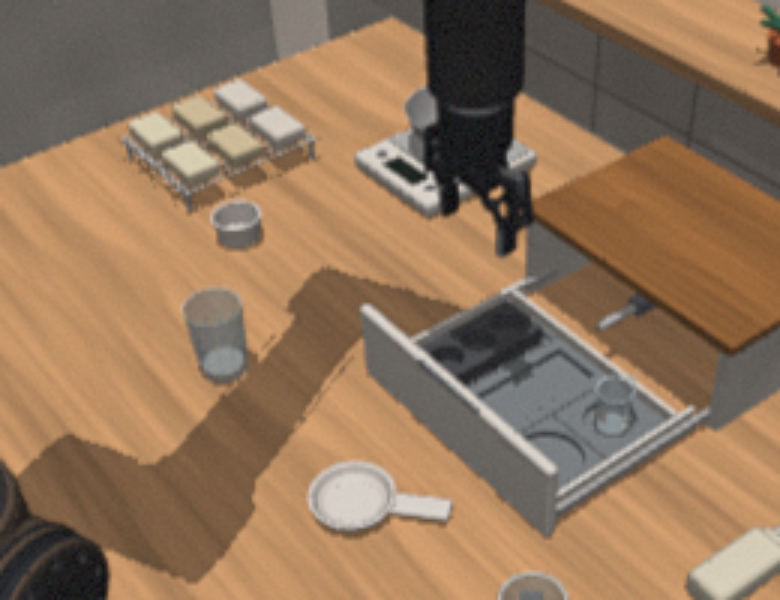

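The mold lies in the wide tray at about (480,340) of the crop. Next is the bottle.

>>> drive_tool --series '[-1,0,4,0,0,0,0.01,-1,0,8,0,0,0,0.02,-1,0,12,0.2,0,0,0.03,-1,0,16,0.3,0,0,0.04,-1,0,20,0.4,0,0,0.04,-1,0,24,0.5,0,0,0.04,-1,0,28,0.6,0,0,0.04,-1,0,32,0.7,0,0,0.04,-1,0,36,0.9,0,0,0.04,-1,0,39.6,0.9,0,0,0.04,-1,0,39.6,0.9,0,0,0.04,-1,0,39.6,0.9,0,0,0.04]'

```text
t: 15.47
position: [592.8, -318.3, 165.0]
tool_rot: [1.0, -0.025, -0.0, -0.002]
wrist_force: [0.2, -0.5, 0.7]
finger_gap: 85.7
```

```bash
python3 - <<'E'
from h import *
go(596,-316.5,13,-2.5)
c=np.load("top0.npy",allow_pickle=True).item();P,ok=cloud(c);x,y,z=np.moveaxis(P,-1,0)
for a in range(545,675,12):
    m=ok&(abs(x-a)<6)&(abs(y+316)<40)&(z>18); print(a,y[m].min().round(),y[m].max().round(),((y[m].min()+y[m].max())/2).round(1))
E
```

```text
t 15.47 pos [ 592.8 -318.3  165. ] yaw -2.9 gap 85.7 F [ 0.2 -0.5  0.7]
shift [ 0.32 -0.12 15.2 ] turn [-0.005  0.001 -0.007] rows>= 3.6
545 -338.0 -293.0 -315.5
557 -337.0 -292.0 -314.4
569 -339.0 -292.0 -315.1
581 -338.0 -293.0 -315.6
593 -339.0 -293.0 -316.2
605 -340.0 -294.0 -316.9
617 -340.0 -294.0 -317.0
629 -341.0 -295.0 -317.7
641 -335.0 -298.0 -316.7
653 -333.0 -304.0 -318.5
665 -330.0 -307.0 -318.7
```

>>> drive_tool --series '[-1,0.3,-0.1,3,0,0,0,-1,0.3,-0.1,6.5,0,0,0,-1,0.3,-0.1,9.5,0,0,0,-1,0.3,-0.1,12,0,0,0,-1,0.3,-0.1,13.8,0,0,0,-1,0.3,-0.1,14.8,0,0,0,-1,0.3,-0.1,15.2,0,0,0,-1,0.3,-0.1,15.2,0,0,0,0,0.3,-0.1,15.2,0,0,0,0.1,0.3,-0.1,15.2,0,0,0,0.3,0.3,-0.1,15.2,0,0,0,0.3,0.3,-0.1,15.2,0,0,0]'

```text
t: 16.47
position: [596.6, -316.9, 14.5]
tool_rot: [1.0, -0.025, 0.001, -0.002]
wrist_force: [-0.5, 1.8, 4.4]
finger_gap: 45.1
```

>>> drive_tool --series '[0.3,0,0,0,0,0,0,0.3,0,0,0,0,0,0,0.3,0,0,0,0,0,0]'

```text
t: 16.72
position: [596.5, -316.9, 14.7]
tool_rot: [1.0, -0.025, 0.001, -0.002]
wrist_force: [-0.1, 0.0, -1.6]
finger_gap: 45.1
```

>>> drive_tool --series '[0.3,0,0,-0.5,0,0,0,0.3,0,0,-1.5,0,0,0,0.3,0,0,-3.5,0,0,0,0.3,0,0,-6,0,0,0,0.3,0,0,-8.5,0,0,0,0.3,0,0,-11,0,0,0,0.3,0,0,-12.5,0,0,0,0.3,0,0,-13,0,0,0,0.3,0,0,-13,0,0,0]'

```text
t: 17.47
position: [597.1, -317.8, 147.0]
tool_rot: [1.0, -0.025, 0.003, -0.002]
wrist_force: [0.4, 0.4, -1.6]
finger_gap: 45.2
```

```bash
python3 - <<'E'
from h import *
go(583.5,-8,140,-0.5)
c=env.camera("side"); cv2.imwrite("pics/s5.png",cv2.resize(c["pixels"][130:330,160:420,::-1],None,fx=3,fy=3))
E
```

```text
t 17.47 pos [ 597.1 -317.8  147. ] yaw -2.9 gap 45.2 F [ 0.4  0.4 -1.6]
shift [ -2.91 -30.87   0.8 ] turn [-0.004 -0.005 -0.041] rows>= 7.4
```

View pics/s5.png

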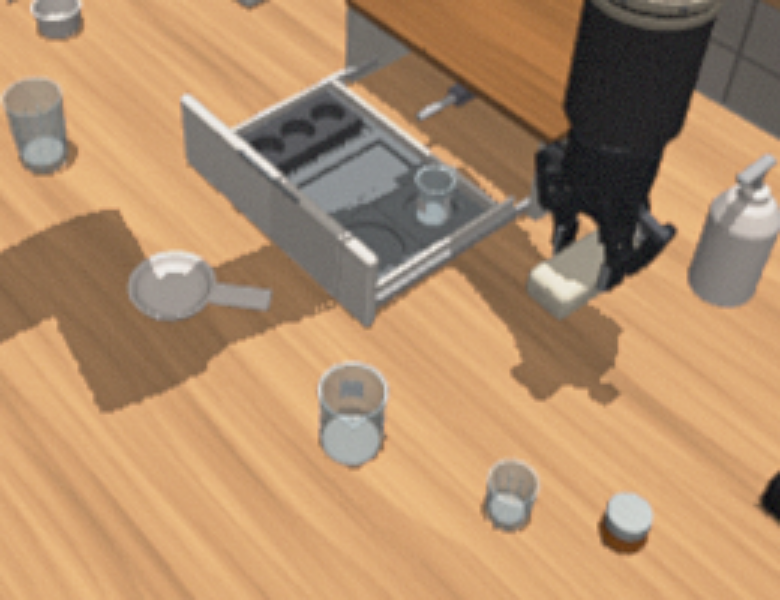

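The bottle is held level at about (590,270) of the crop. I carry it to the narrow tray.

>>> drive_tool --series '[0.3,-0.1,-1.5,0,0,0,0,0.3,-0.3,-4,0,0,0,-0.01,0.3,-0.6,-7.5,0,0,0,-0.02,0.3,-0.9,-11,0,0,0,-0.03,0.3,-1.2,-14.5,0,0,0,-0.04,0.3,-1.6,-18,0,0,0,-0.04,0.3,-2,-21.5,0,0,0,-0.04,0.3,-2.4,-25,0,0,0,-0.04,0.3,-2.7,-28,0,0,0,-0.04,0.3,-2.9,-30,0.2,0,0,-0.04,0.3,-2.9,-30.9,0.5,0,0,-0.04,0.3,-2.9,-30.9,0.5,0,0,-0.04]'

```text
t: 18.52
position: [581.8, -5.3, 139.7]
tool_rot: [1.0, -0.004, 0.0, -0.002]
wrist_force: [-0.3, -0.3, -2.3]
finger_gap: 45.0
```

```bash
python3 - <<'E'
from h import *
go(584,-8,31,-0.5)
E
```

```text
t 18.52 pos [581.8  -5.3 139.7] yaw -0.5 gap 45.0 F [-0.3 -0.3 -2.3]
shift [ 0.22  0.31 10.87] turn [-0.004 -0.     0.001] rows>= 2.6
```

>>> drive_tool --series '[0.3,0.1,0.2,1.5,0,0,0,0.3,0.2,0.3,4,0,0,0,0.3,0.2,0.3,6.5,0,0,0,0.3,0.2,0.3,8,0,0,0,0.3,0.2,0.3,9,0,0,0,0.3,0.2,0.3,9.8,0,0,0,0.3,0.2,0.3,10.4,0,0,0,0.3,0.2,0.3,10.8,0,0,0,0.3,0.2,0.3,10.9,0,0,0,0.3,0.2,0.3,10.9,0,0,0]'

```text
t: 19.35
position: [584.1, -7.9, 31.0]
tool_rot: [1.0, -0.004, 0.0, -0.002]
wrist_force: [-0.2, 0.6, -1.3]
finger_gap: 44.9
```

>>> drive_tool --series '[0.3,0,0,0.05,0,0,0,0.3,0,0,0.1,0,0,0,0.3,0,0,0.1,0,0,0]'

```text
t: 19.6
position: [584.5, -7.8, 30.5]
tool_rot: [1.0, -0.004, 0.001, -0.002]
wrist_force: [0.2, -0.5, -1.0]
finger_gap: 45.3
```

>>> drive_tool --series '[0.3,0,0,0.08,0,0,0,0.3,0,0,0.15,0,0,0,0.3,0,0,0.15,0,0,0]'

```text
t: 19.85
position: [584.5, -7.8, 30.5]
tool_rot: [1.0, -0.004, 0.001, -0.002]
wrist_force: [-4.7, 1.3, 11.5]
finger_gap: 45.4
```

Contact is confirmed (z force is now +11.5 N), so I release and retreat.

>>> drive_tool --series '[-0.05,0,0,0,0,0,0,-0.35,0,0,0,0,0,0,-0.35,0,0,0,0,0,0,-0.35,0,0,0,0,0,0,-0.35,0,0,0,0,0,0]'

```text
t: 20.27
position: [584.5, -7.8, 30.4]
tool_rot: [1.0, -0.004, 0.001, -0.002]
wrist_force: [-1.4, -0.5, 0.7]
finger_gap: 57.6
```

>>> drive_tool --series '[-0.35,0,0,-0.5,0,0,0,-0.35,0,0,-2,0,0,0,-0.35,0,0,-4.5,0,0,0,-0.35,0,0,-8,0,0,0,-0.35,0,0,-11.5,0,0,0,-0.35,0,0,-14,0,0,0,-1,0,0,-15,0,0,0,-1,0,0,-15,0,0,0]'

```text
t: 20.93
position: [585.8, -8.2, 184.0]
tool_rot: [1.0, -0.004, 0.004, -0.003]
wrist_force: [-0.0, -0.2, -0.5]
finger_gap: 79.8
```

```bash
python3 - <<'E'
from h import *
go(387.2,-249.4,180,30)
c=env.camera("side"); cv2.imwrite("pics/s6.png",cv2.resize(c["pixels"][130:330,160:420,::-1],None,fx=3,fy=3))
E
```

```text
t 20.93 pos [585.8  -8.2 184. ] yaw -0.4 gap 79.8 F [-0.  -0.2 -0.5]
shift [-19.69  24.26   0.11] turn [-0.003 -0.01  -0.531] rows>= 7.5
```

View pics/s6.png

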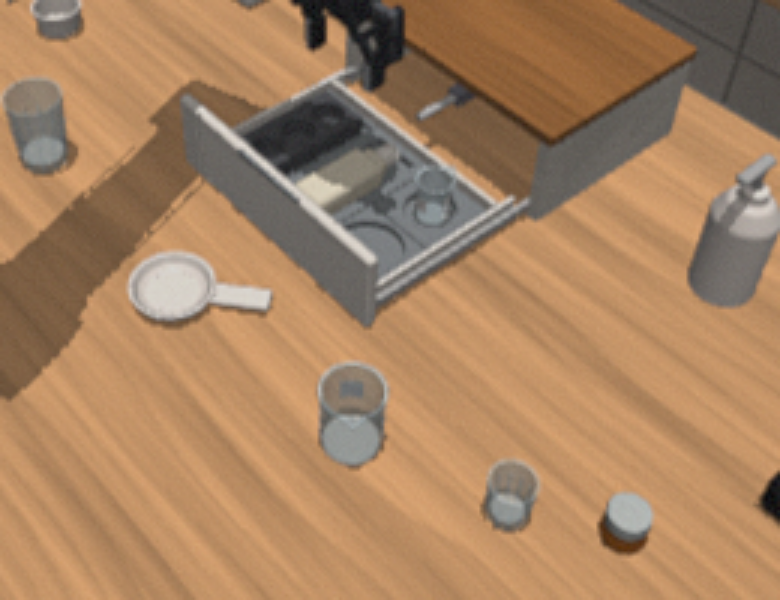

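The bottle lies in the narrow tray at about (350,180) of the crop. Next is the large beaker.

>>> drive_tool --series '[-1,-2.2,2.7,0,0,0,-0.06,-1,-4.4,5.4,0,0,0,-0.12,-1,-6.6,8.1,0,0,0,-0.18,-1,-8.8,10.8,0,0,0,-0.24,-1,-11,13.5,0,0,0,-0.3,-1,-13.2,16.2,0,0,0,-0.36,-1,-15.4,18.9,0,0,0,-0.42,-1,-17.6,21.6,0,0,0,-0.48,-1,-19.7,24.3,0,0,0,-0.53,-1,-19.7,24.3,0,0,0,-0.53,-1,-19.7,24.3,0,0,0,-0.53,-1,-19.7,24.3,0,0,0,-0.53]'

```text
t: 21.98
position: [385.5, -249.7, 178.7]
tool_rot: [0.966, 0.257, 0.003, -0.002]
wrist_force: [0.1, 0.8, 1.1]
finger_gap: 85.5
```

```bash
python3 - <<'E'
from h import *
go(387.2,-249.4,40,30)
E
```

```text
t 21.98 pos [ 385.5 -249.7  178.7] yaw 29.8 gap 85.5 F [0.1 0.8 1.1]
shift [ 0.08  0.1  13.87] turn [-0.003 -0.006 -0.003] rows>= 3.3
```

>>> drive_tool --series '[-1,0.1,0.1,2.5,0,-0.006,0,-1,0.1,0.1,5.5,0,-0.006,0,-1,0.1,0.1,8,0,-0.006,0,-1,0.1,0.1,10.5,0,-0.006,0,-1,0.1,0.1,12.5,0,-0.006,0,-1,0.1,0.1,13.5,0,-0.006,0,-1,0.1,0.1,13.9,0,-0.006,0,-1,0.1,0.1,13.9,0,-0.006,0,-0.5,0.1,0.1,13.9,0,-0.006,0,-0.5,0.1,0.1,13.9,0,-0.006,0,-0.3,0.1,0.1,13.9,0,-0.006,0,-0.1,0.1,0.1,13.9,0,-0.006,0]' --newtons 30

```text
t: 22.98
position: [388.1, -249.3, 40.6]
tool_rot: [0.966, 0.258, 0.001, -0.001]
wrist_force: [-0.1, 2.0, 4.2]
finger_gap: 57.8
```

>>> drive_tool --series '[0.1,0,0,0,0,0,0,0.1,0,0,0,0,0,0,0.1,0,0,0,0,0,0,0.1,0,0,0,0,0,0]'

```text
t: 23.32
position: [388.0, -249.3, 40.6]
tool_rot: [0.966, 0.257, 0.001, -0.001]
wrist_force: [-0.1, -0.2, 1.0]
finger_gap: 57.7
```

>>> drive_tool --series '[0.1,0,0,-0.4,0,0,0,0.1,0,0,-1.2,0,0,0,0.1,0,0,-3,0,0,0,0.1,0,0,-5.5,0,0,0,0.1,0,0,-8,0,0,0,0.1,0,0,-10.5,0,0,0,0.1,0,0,-13,0,0,0,0.1,0,0,-14.5,0,0,0,0.1,0,0,-15,0,0,0,0.1,0,0,-15,0,0,0]'

```text
t: 24.15
position: [388.6, -249.8, 192.3]
tool_rot: [0.966, 0.257, 0.002, -0.0]
wrist_force: [0.4, -0.4, -1.5]
finger_gap: 57.7
```

```bash
python3 - <<'E'
from h import *
go(548.3,-97.2,190,0)
c=env.camera("side"); cv2.imwrite("pics/s7.png",cv2.resize(c["pixels"][130:330,160:420,::-1],None,fx=3,fy=3))
E
```

```text
t 24.15 pos [ 388.6 -249.8  192.3] yaw 29.8 gap 57.7 F [ 0.4 -0.4 -1.5]
shift [21.45 -5.29  0.32] turn [-0.001 -0.004  0.521] rows>= 5.3
```

View pics/s7.png

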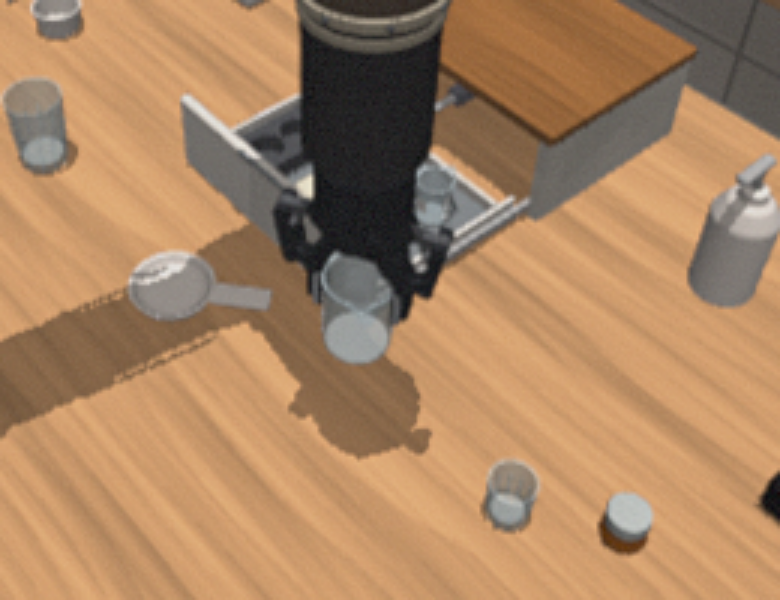

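The large beaker is held upright at about (355,305) of the crop, clear of the drawer front. I carry it to its well.

>>> drive_tool --series '[0.1,1,-0.3,0,0,0,0.03,0.1,3,-0.8,0,0,0,0.08,0.1,5.5,-1.4,0,0,0,0.15,0.1,8,-2,0,0,0,0.22,0.1,11,-2.7,0,0,0,0.29,0.1,14,-3.5,0,0,0,0.36,0.1,17,-4.2,0,0,0,0.43,0.1,19.5,-4.8,0,0,0,0.5,0.1,21,-5.2,0.2,0,0,0.52,0.1,21.4,-5.3,0.3,0,0,0.52,0.1,21.4,-5.3,0.3,0,0,0.52,0.1,21.4,-5.3,0.3,0,0,0.52]'

```text
t: 25.2
position: [546.1, -97.4, 187.2]
tool_rot: [1.0, 0.001, -0.001, -0.001]
wrist_force: [0.3, -0.4, -1.2]
finger_gap: 57.8
```

```bash
python3 - <<'E'
from h import *
go(548.6,-97.4,75,0)
E
```

```text
t 25.2 pos [546.1 -97.4 187.2] yaw 0.1 gap 57.8 F [ 0.3 -0.4 -1.2]
shift [ 0.27  0.03 11.22] turn [-0.002  0.001  0.001] rows>= 2.7
```

>>> drive_tool --series '[0.1,0.2,0,1.5,0,0,0,0.1,0.2,0,4,0,0,0,0.1,0.2,0,6.5,0,0,0,0.1,0.2,0,9,0,0,0,0.1,0.2,0,11,0,0,0,0.1,0.2,0,12,0,0,0,0.1,0.2,0,12.5,0,0,0,0.1,0.2,0,12.8,0,0,0,0.1,0.2,0,12.9,0,0,0,0.1,0.2,0,12.9,0,0,0]'

```text
t: 26.03
position: [548.5, -97.2, 59.1]
tool_rot: [1.0, 0.001, 0.0, -0.001]
wrist_force: [-0.9, -0.6, -1.0]
finger_gap: 57.9
```

>>> drive_tool --series '[0.1,0,0,0.06,0,0,0,0.1,0,0,0.12,0,0,0,0.1,0,0,0.18,0,0,0,0.1,0,0,0.18,0,0,0]'

```text
t: 26.37
position: [548.6, -97.1, 57.6]
tool_rot: [1.0, 0.001, 0.001, -0.001]
wrist_force: [0.2, -0.4, -0.4]
finger_gap: 57.7
```

>>> drive_tool --series '[0.1,0,0,0.05,0,0,0,0.1,0,0,0.1,0,0,0,0.1,0,0,0.13,0,0,0,0.1,0,0,0.13,0,0,0]'

```text
t: 26.7
position: [548.8, -97.0, 56.6]
tool_rot: [1.0, 0.001, 0.001, -0.001]
wrist_force: [-0.8, 0.7, 4.1]
finger_gap: 57.7
```

>>> drive_tool --series '[-0.4,0,0,0,0,0,0,-0.5,0,0,0,0,0,0,-0.7,0,0,0,0,0,0,-0.7,0,0,0,0,0,0,-0.7,0,0,0,0,0,0]'

```text
t: 27.12
position: [548.8, -97.1, 56.5]
tool_rot: [1.0, 0.001, 0.001, -0.001]
wrist_force: [0.7, -0.5, 0.7]
finger_gap: 72.2
```

>>> drive_tool --series '[-0.7,0,0,-0.8,0,0,0,-0.7,0,0,-2.5,0,0,0,-0.7,0,0,-5,0,0,0,-0.7,0,0,-8.5,0,0,0,-0.7,0,0,-12,0,0,0,-0.7,0,0,-15,0,0,0,-0.7,0,0,-16,0,0,0,-0.7,0,0,-16,0,0,0]'

```text
t: 27.78
position: [550.3, -97.5, 220.7]
tool_rot: [1.0, 0.001, 0.004, -0.001]
wrist_force: [-0.2, 0.2, 0.1]
finger_gap: 72.6
```

>>> drive_tool --series '[-0.7,-1,2,0,0,0,0,-0.7,-2,5,0,0,0,0,-0.7,-3,8,0,0,0,0,-0.7,-4,11,0,0,0,0,-0.7,-5,14,0,0,0,0,-0.7,-6,17,0,0,0,0,-0.7,-7,20,0,0,0,0,-0.7,-7,23,0,0,0,0,-0.7,-7,26,0,0,0,0,-0.7,-7,28,0,0,0,0,-0.7,-7,28,0,0,0,0]'

```text
t: 28.7
position: [479.9, -380.6, 217.6]
tool_rot: [1.0, -0.0, 0.003, -0.002]
wrist_force: [0.4, 0.0, 0.0]
finger_gap: 72.7
```

```bash
python3 - <<'E'
from h import *
from scipy.optimize import least_squares
c=env.camera("top"); cv2.imwrite("pics/t8.png",cv2.resize(c["pixels"][90:290,70:450,::-1],None,fx=2,fy=2))
s_=env.camera("side"); cv2.imwrite("pics/s8.png",cv2.resize(s_["pixels"][130:330,140:400,::-1],None,fx=3,fy=3))
P,ok=cloud(c);x,y,z=np.moveaxis(P,-1,0)
for nm,b,zr in (("mold",(515,680,42,126),(36,55)),("bottle",(515,680,-38,24),(36,60))):
    m=ok&(x>b[0])&(x<b[1])&(y>b[2])&(y<b[3])&(z>zr[0])&(z<zr[1]); print(nm,cv2.minAreaRect(P[m][:,:2].astype(np.float32)),np.median(z[m]),np.percentile(z[m],90))
for nm,c0,zr,r in (("small",(638,-98),(63,78),19),("large",(548,-97),(88,104),29),("tumbler",(368,265),(90,106),33),("shot",(441,-393),(48,64),20)):
    m=ok&(np.hypot(x-c0[0],y-c0[1])<42)&(z>zr[0])&(z<zr[1]); p=P[m][:,:2]
    s=least_squares(lambda q:np.hypot(p[:,0]-q[0],p[:,1]-q[1])-q[2],[*c0,r],loss="soft_l1",f_scale=1.)
    pl=np.linalg.lstsq(np.c_[p-c0,np.ones(len(p))],z[m],rcond=None)[0]
    print(nm,len(p),s.x.round(1),"z",np.median(z[m]).round(1),"tilt",pl[:2].round(3))
E
```

```text
mold ((595.984130859375, 76.79417419433594), (64.35480499267578, 140.97898864746094), 89.80777740478516) 45.62360703405375 48.76196433832492
bottle ((596.4697265625, -11.432504653930664), (43.15105438232422, 128.45672607421875), 89.03204345703125) 46.63810434820084 50.169877420828925
small 93 [637.4 -99.5  19.5] z 71.5 tilt [-0.027  0.033]
large 157 [548.  -98.2  29.3] z 96.0 tilt [-0.035  0.02 ]
tumbler 127 [369.1 264.7  31.9] z 97.3 tilt [-0.009 -0.034]
shot 0 [ 441. -393.   20.] z nan tilt [0. 0.]
  return _methods._mean(a, axis=axis, dtype=dtype,
  ret = ret.dtype.type(ret / rcount)
```

View pics/t8.png

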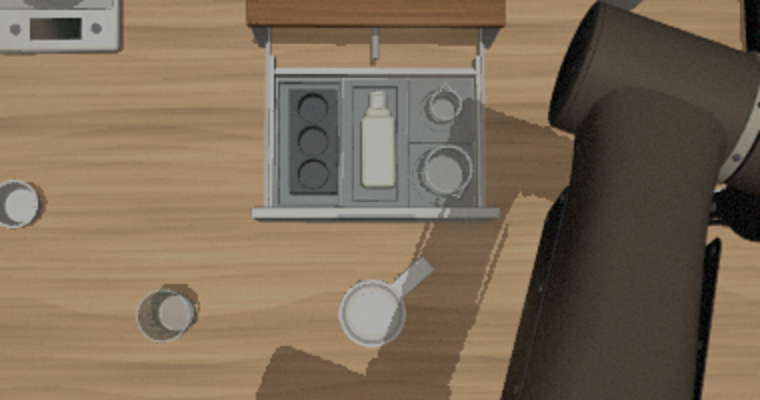

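View pics/s8.png

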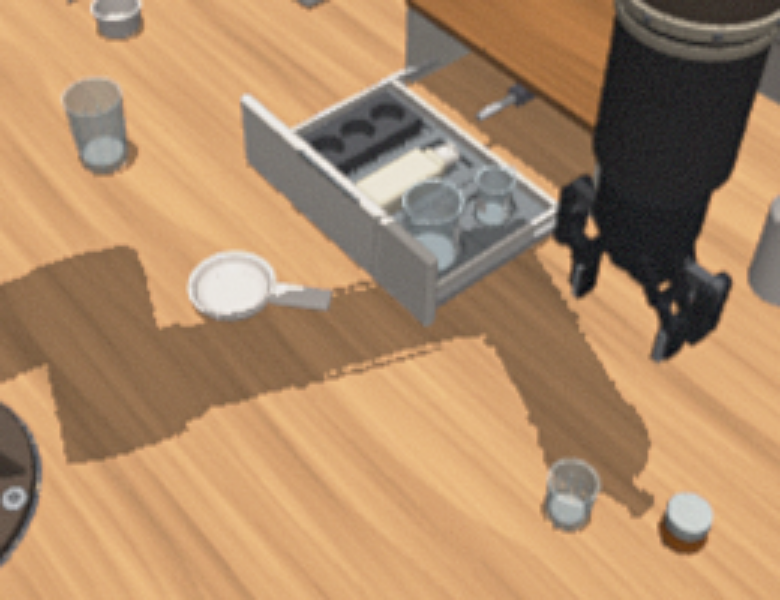

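The top view shows the mold at (313,140), the bottle at (378,138), the small beaker at (441,104) and the large beaker at (442,172), each in its own insert. The tumbler at (166,314) hasn't moved. The shot glass is hidden from above by the arm, but the side view shows it standing at (572,493). One last check of bottle and mold slope and the shot glass, then I hand in.

```bash
python3 - <<'E'
from h import *
c=env.camera("top");P,ok=cloud(c);x,y,z=np.moveaxis(P,-1,0)
def slope(b,nm):
    m=ok&(x>b[0])&(x<b[1])&(y>b[2])&(y<b[3])&(z>38)&(z<60); A=np.c_[x[m]-596,y[m]-(b[2]+b[3])/2,np.ones(m.sum())]
    print(nm,np.linalg.lstsq(A,z[m],rcond=None)[0].round(3))
slope((540,610,-25,5),"bottle"); slope((535,655,50,105),"mold")
s=env.camera("side");Q,o=cloud(s)
for k,b in dict(sg=(318,278,348,312)).items():
    l,t,r,bb=b; q=Q[t:bb,l:r][o[t:bb,l:r]]; q=q[(q[:,2]>15)&(q[:,2]<70)]; print(cv2.minAreaRect(q[:,:2].astype(np.float32)))
print(env.finish_job())
E
```

```text
bottle [3.0000e-03 1.5000e-02 4.8194e+01]
mold [-0.0000e+00 -5.0000e-03  4.5669e+01]
((440.4997253417969, -393.0187072753906), (43.610958099365234, 42.50880432128906), 80.57921600341797)
the job is handed in; nothing more can be done
None
```

I put all four kit items in their drawer inserts, set down and released by the gripper, and handed the job in. That was about 29 s in on the robot's clock, against the 118 s limit. The hand-in reports no verdict.

My last camera checks showed everything within the limits:

| Item | Offset from insert centre | Limit | Height and tilt |
|---|---|---|---|
| Small beaker | about 1.6 mm | 14 mm | rim at 71.5 mm (71 expected), tilt about 0.04 rad |
| Large beaker | about 1.2 mm | 14 mm | rim at 96 mm (96 expected), tilt about 0.04 rad |
| Bottle | 1 mm along, 4 mm across | 18 / 12 mm | top at 48.2 mm (48 expected), flat |
| Mold | 0 mm along, 6 mm across | 18 / 14 mm | top at 45.7 mm (46 expected), flat, cavities up |

- **Mold offset:** I placed it about 4 mm off-centre on purpose, to keep the fingers clear of the drawer's side wall.
- **Other glasses:** The tumbler and shot glass are within about 1 mm of where they started. The arm hid the shot glass from the top camera, so my top-view check of it found nothing. I confirmed it from the side camera instead.

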